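Open the label printer's lift-and-slide hatch and raise the print-head lever

ROBOT

A 7-joint arm with a two-finger parallel gripper is mounted at the origin on the work surface. World frame = base frame: x ahead of the robot, y to its left, z up, the work surface at z = 0. Lengths are in m, angles in rad, forces in N, time in s.
With the tool pointing down it reaches from about 0.4 to 0.85 m from the base axis. Payload 4.4 kg.
Tool frame: the origin (TCP) lies between the finger pads; the fingertips stand 22 mm ahead of it and the grasp point (between the pads) lies 3 mm ahead of it; x points along the fingers, y is the direction in which the jaws open and shut, and the axes are right-handed (so a half turn about x gives the same grasp; the last joint's range is limited). The gripper opens to 94 mm and grips with 3 to 60 N. Pads are 16 mm wide; open, the fingers measure 119 mm over their backs; the gripper's body (75 mm by 177 mm) begins 78 mm behind the grasp point.
Start: joints at [-1.224, 0.628, 0.038, 1.517, -0.027, 0.996, -0.02], TCP at [0.261, 0.595, 0.227] pointing down, gripper open.
Joint ranges: [-3.06, 3.06], [-0.37, 2.12], [-1.25, 1.32], [0.18, 2.47], [-1.1, 4.24], [0.23, 1.98], [-2.94, 2.94]. Speed limits (rad/s): [2.57, 2.57, 3.14, 3.14, 3.14, 3.14, 3.14].

INTERFACE

Orientations are given as [roll, pitch, yaw] about the fixed x, y, z axes, in that order (R = Rz(yaw) Ry(pitch) Rx(roll)).
In Python, from bench import r, read_camera, camera_params, order, finder gives the robot as it stands. The module is installed in compiled form; this text tells all that it offers.
- The arm moves only by the tool arm_command, never from a script. Its argument "series" is a list of rows, each a list of 7 numbers: the turn, a rotation vector about the tool's x, y, z in degrees, then the shift along the tool's x, y, z in m, then the finger opening in m, from 0 to 0.094. A call has 1 to 12 rows; each row is the pose to reach, as a shift and turn from the pose commanded when the call began, along the tool's axes at that moment; what a row does not reach only later rows make up. A row lasts 1/10 s, in which the tool goes at most 50 mm and 8.59 degrees, less where a joint would pass 70% of its speed; a pose out of reach is approached as far as the arm can. A call with a gripper value outside its range is refused whole. The fingers move at their own pace and stop on an object; "newtons" is the grip in N (left out, the last holds). Time passes only in rows, so rows that repeat a pose let the fingers close. It gives the time, the measured TCP pose, the force and the opening at its end, in the units of the state.
- r.sense(): the state, without advancing time (a new reading comes with each control period).
- read_camera(name): name is "side" or "top" or "wrist"; returns the picture (400x640x3 uint8, blue, green, red); there is no depth.
- camera_params(name): a dict with "fx", "fy", "cx", "cy" (pixels), "pose" (4x4, takes a point from camera to world coordinates). Camera axes: x right, y up, looking along -z (the intrinsics and any distortion apply to the point x, -y, -z); pixel columns grow to the right and rows downward; lengths in m; the calibration is good to about 2 mm. A picture is of the moment at which its call begins: read the wrist's pose just before it. camera_params takes no time and is no camera call; for the wrist camera it gives the pose at the moment of the call.
- order.hand_in(): hands the job in, once; it reports no verdict.
Trained networks look in the newest picture that a camera, given by its name, has taken for a name from the list of things; names that differ only in an ending like _2 or _b are one class to them, and where a whole thing is asked for, a point or a joint stands for the part that bears it (a point fixed in the world has none). Each returns a list of dicts, best first, with "p" (0 to 1); they miss things now and then, are a little off and sometimes report something else, mostly with a low value. They report only what shows in the picture. A call takes as long as a camera call. They do not tell look-alikes from the thing itself.
- finder.regions_of(camera, name): "region" (400x640 bool, what is visible of it) and "centre" ([row, column] in pixels, amid what is visible of it).
The state is a dict: "time_s": time; "joint_positions": joint angles; "joint_velocities": joint speeds; "effort": joint torques, N m; "tcp_pos": TCP position; "tcp_rot": TCP orientation; "force": force on the tool from outside, world axes, zero at the start; "ft_torque": the same for the moment, N m; "width": opening from 0.0 (shut) to 1.0 (fully open).
Only numpy, scipy, OpenCV 4.12 (cv2) and the standard library are available. Lean on these libraries where they do the work, as an engineer would, in place of code of your own. Each camera call takes 0.05 s, during which the arm holds its last target.

TASK

Release the label printer's print head: lift the recessed hatch out of its seat, slide it in its channels all the way to whichever side it will go (a hidden travel stop blocks one side, so find the free side by feel, without wrenching the hatch in its channels), and leave it lying flat on the deck there. Then raise the small lever inside the opening fully up to its stop. Leave everything else on the desk where it is.

Things in the scene. Friction and masses are not known exactly. Their poses are not given: they have to be found in the camera images.
- printer: Grey desktop label printer fixed to the desk, 200 (x) x 306 (y) x 129 mm high. Origin under its centre on the desk, z up, y along its length; its front (label slot, buttons) looks to -x. In the middle of its top is an opening, 94 mm in y and 86 mm in x, closed by the hatch. On both sides of it in y are flat decks, 115 mm high, from 47 mm off the centre to the ends.
- seat (a point): Centre of the hatch's seat, 105 mm above the printer's origin, 10 mm below the decks; printer's axes. Seat and decks are 114 mm wide in x (side walls at +-57 mm). Along both side walls, over the printer's full length in y, runs a 3 mm thick lip, underside 126 mm and top 129 mm above the desk, reaching in to x = +-43 mm: these channels keep the hatch captive.
- deck_end (a point): Point on the printer's centre line at deck height (115 mm), where the middle of the hatch's underside lies when slid home to the +y side; the -y end is alike, mirrored. End caps stop the hatch here, 100 mm from its seat. But a small fixed stop hidden under a lip, on the +y or the -y side (drawn afresh each time), halts it after 25 mm on that side; it cannot be passed.
- hatch: Flat grey plate, 110 (x) x 90 (y) x 6 mm, 0.17 to 0.37 kg, with a grab rib on top. Loose, but captive under the lips. Origin at the centre of its underside, axes along the printer's. It must rise 10 mm from its seat before it can slide; after 15 mm it meets the lips. 2 mm of play on each side in seat and channels. Lying on a deck, its origin is 115 mm above the desk.
- hatch_rib (a point): Centre (half-way up) of the grab rib on the hatch: a bar 60 mm along the hatch's x, 12 mm thick in y, 30 mm tall, standing on the middle of the plate; this point is 21 mm above the hatch's underside and 15 mm below the rib's top. Pinch it in y from above.
- head_lever (a joint): Angle of the print-head lever (rad): 0 fully down, 1.1 fully up at its stop; starts between 0 and 0.1. Friction keeps it where it is left (about 1 N at its grip). Pivot axis along the printer's y, at x = -32, y = 0, 78 mm above the desk. The lever points to the printer's +x and at value 0 rises 0.2 rad above level; its free end swings up and towards -x as the value grows.
- lever_grip (a point): Centre of the lever's grip: a white cross bar, 14 mm thick, 16 mm long in the printer's y, on the lever's end, 55 mm from the pivot axis; under the closed hatch at first. About 90 mm above the desk when down, 131 mm when fully up. In the opening 39 mm are free beyond each end of the bar in y; below it is a roller, its top 54 mm above the desk.
- stapler: Red and black stapler, bystander, 36 x 130 x 43 mm, origin under its centre.
- mug: White mug, bystander, 80 mm across, 95 mm high, origin under its centre.
- tape_dispenser: Black tape dispenser, bystander, 60 x 130 x 83 mm, origin under its centre.
- label_core: Cardboard ring (empty label core), bystander, 90 mm across, 55 mm high, origin under its centre.
- calculator: Desk calculator, bystander, 140 x 85 x 16 mm, origin under its centre.
- pen_pot: Dark pen pot, bystander, 76 mm across, 100 mm high, origin under its centre.
Mind the look-alikes: they are no part of the job. Of the things that look like the hatch, the smallest one is meant.

How it is judged:
On the way, in this order (a step that is already met when the one before it is completed fails the run):
1. the hatch is lifted off its seat, clear of the decks (z of hatch in the frame of printer above 0.1135 m and y of hatch in the frame of printer between -0.03 and 0.03 m), for 0.1 s.
2. the hatch is slid all the way to the free side and lies flat on the deck ((y of hatch in the frame of printer above 0.085 m or y of hatch in the frame of printer below -0.085 m) and z of hatch in the frame of printer between 0.111 and 0.119 m and angle between hatch's own z axis and vertical below 0.06 rad), for 0.2 s.
3. the print-head lever is raised to its stop (value of joint head_lever above 0.95 rad), for 0.2 s.
At the end, for the whole second after the job is handed in: The hatch lies at rest, flat on one of the decks in its channels (its underside within 4 mm of 115 mm height in the printer's frame, tilt under 0.06 rad), at least 85 mm from its seat; the lever is raised to at least 0.95 rad (stop at 1.1) (all of step 2 and linear speed of hatch below 0.02 m/s and value of joint head_lever above 0.95 rad); the robot touches nothing.
It fails at once if a bystander is pushed more than 25 mm from its place (distance of any of stapler, mug, tape_dispenser, label_core, calculator, pen_pot from where it was at the start of the episode above 0.025 m).
It fails at once if the hatch is wrenched against the printer with more than 45 N (contact force between hatch and printer above 45 N).
It also fails if it takes over 54 s, if anything falls off the work surface, if the arm or the gripper's body presses on something with over 40 N, if the wrist force passes 120 N, or if a joint passes its speed limit or range.

## Working session

There is one attempt and no reset: what is moved stays moved. The work goes in short steps, Python scripts to look and compute and a tool call to move; the robot and the scene stay as the last step left them, time stands still between calls to the robot, and variables do not carry over. Pictures are saved under pics/ and viewed, and the job is handed in when it is done.

Besides the shell and the picture viewer there is one more tool, called after "Emit:" as a command line: name --pt "numbers of a row" for each row, then --argument value for the rest. arm_command: Moves the arm, as the interface text tells. Its arguments: {"type":"object","properties":{"series":{"type":"array","items":{"type":"array","items":{"type":"number"}}},"newtons":{"type":"number"}},"required":["series"]}

```bash
mkdir -p pics; ls
python3 - <<'E'
from bench import r, read_camera, camera_params, order, finder
import cv2
print(r.sense())
for n in ["top","side","wrist"]:
    im=read_camera(n); cv2.imwrite(f"pics/{n}0.png",im); p=camera_params(n); print(n,p)
E
```

```text
pics
{'time_s': 0.0, 'joint_positions': array([-1.22379224,  0.6293479 ,  0.03846925,  1.51835319, -0.02698043,
        0.996275  , -0.01998928]), 'joint_velocities': array([-0.00129565,  0.00123152, -0.00036692,  0.00050292, -0.00044636,
        0.00160425, -0.00148489]), 'effort': array([-1.23587834e-03, -5.49728894e+01,  1.14301845e+00, -1.86638725e+01,
       -5.22351405e-02,  2.37721635e-02,  1.59036776e-04]), 'tcp_pos': array([0.26051273, 0.59483859, 0.22655818]), 'tcp_rot': array([-1.54038262,  1.56893157, -1.95318707]), 'force': array([0.53404882, 0.26811873, 0.45686599]), 'ft_torque': array([-0.00902453,  0.00100607, -0.04936994]), 'width': 1.0000590895082322}
top {'fx': 381.09490258627136, 'fy': 381.09490258627136, 'cx': 318.19836913324036, 'cy': 195.6486201535341, 'pose': array([[-0.01482871,  0.9927679 , -0.11913023,  0.4081407 ],
       [-0.99938917, -0.01094504,  0.03318863,  0.01537136],
       [ 0.03164472,  0.1195496 ,  0.99232379,  1.00000988],
       [ 0.        ,  0.        ,  0.        ,  1.        ]])}
side {'fx': 511.78408086447195, 'fy': 511.78408086447195, 'cx': 320.251129866045, 'cy': 203.58169095689064, 'pose': array([[ 0.92410816,  0.2742389 , -0.26611489,  0.1322214 ],
       [-0.38206132,  0.6763706 , -0.62972371, -0.96103019],
       [ 0.00729756,  0.68360503,  0.72981567,  1.20557773],
       [ 0.        ,  0.        ,  0.        ,  1.        ]])}
wrist {'fx': 298.27260221161947, 'fy': 298.27260221161947, 'cx': 316.8729218848391, 'cy': 200.08290995092523, 'pose': array([[ 0.40096047, -0.88417079, -0.23973467,  0.19102198],
       [ 0.91609241,  0.38632304,  0.10737409,  0.62564266],
       [-0.00232201, -0.26267187,  0.96488243,  0.38399162],
       [ 0.        ,  0.        ,  0.        ,  1.        ]])}
```

View pics/top0.png

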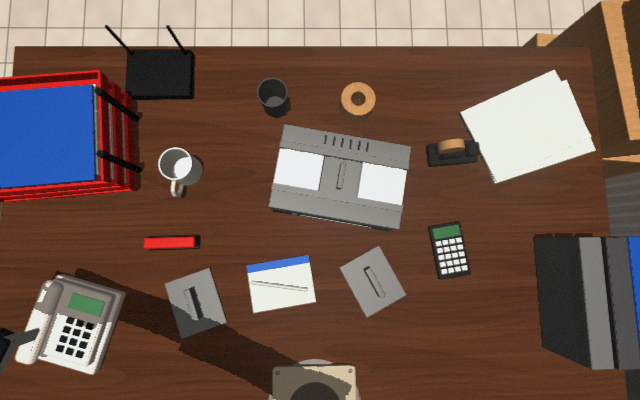

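View pics/side0.png

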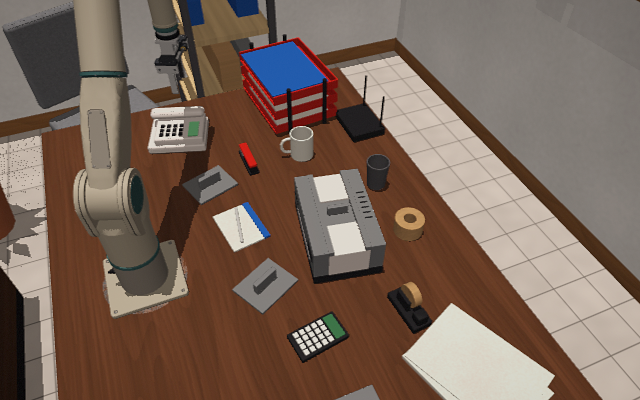

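View pics/wrist0.png

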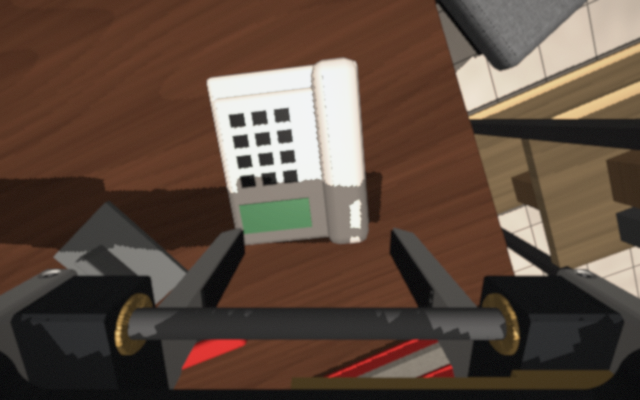

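```bash
cat > h.py <<'E'
import numpy as np, cv2
from bench import r, read_camera, camera_params, order, finder
from scipy.spatial.transform import Rotation as R
def proj(p,P):
    T=p["pose"]; q=(np.atleast_2d(P)-T[:3,3])@T[:3,:3]
    return np.c_[p["cx"]+p["fx"]*q[:,0]/-q[:,2], p["cy"]+p["fy"]*(-q[:,1])/-q[:,2]]
def unproj(p,uv,z):
    uv=np.atleast_2d(uv); T=p["pose"]
    d=np.c_[(uv[:,0]-p["cx"])/p["fx"],-(uv[:,1]-p["cy"])/p["fy"],-np.ones(len(uv))]@T[:3,:3].T
    s=(z-T[2,3])/d[:,2]; return T[:3,3]+s[:,None]*d
E
python3 - <<'E'
from h import *
for c in ["top","side"]:
    im=read_camera(c); p=camera_params(c)
    for n in ["printer","hatch","hatch_rib","head_lever"]:
        for o in finder.regions_of(c,n)[:4]:
            print(c,n,round(o["p"],2),np.round(o["centre"]),o["region"].sum(), np.round(unproj(p,[o["centre"][::-1]],.126),3))
            if n=="hatch_rib" or n=="printer":
                cn=max(cv2.findContours(o["region"].astype(np.uint8),0,1)[0],key=len); print(cv2.minAreaRect(cn))
    s=(150,90,500,260) if c=="top" else (270,150,400,290)
    cv2.imwrite(f"pics/{c}z.png",cv2.resize(im[s[1]:s[3],s[0]:s[2]],None,fx=4 if c=="side" else 2.2,fy=4 if c=="side" else 2.2,interpolation=2))
E
```

```text
top printer 0.72 [193. 337.] 10253 [[ 0.519 -0.058  0.126]]
((340.4441223144531, 177.71238708496094), (133.00376892089844, 89.17681121826172), 9.977712631225586)
top hatch 0.93 [279. 376.] 2618 [[ 0.322 -0.141  0.126]]
top hatch 0.85 [301. 198.] 2736 [[0.281 0.257 0.126]]
top hatch 0.55 [176. 342.] 1368 [[ 0.559 -0.07   0.126]]
top hatch_rib 0.93 [173. 343.] 1338 [[ 0.565 -0.073  0.126]]
((340.2567443847656, 175.45945739746094), (37.811767578125, 36.332176208496094), 9.462322235107422)
top hatch_rib 0.9 [301. 195.] 2865 [[0.28  0.263 0.126]]
((195.57318115234375, 302.1585388183594), (60.68404769897461, 49.59545135498047), 72.34988403320312)
top hatch_rib 0.66 [284. 375.] 2585 [[ 0.311 -0.14   0.126]]
((372.44903564453125, 280.9443054199219), (57.703529357910156, 45.979644775390625), 61.55707550048828)
side printer 0.67 [232. 337.] 7204 [[ 0.527 -0.144  0.126]]
((339.9734191894531, 223.8878631591797), (112.08348846435547, 79.74137115478516), 76.67547607421875)
side hatch 0.98 [182. 210.] 1141 [[0.252 0.177 0.126]]
side hatch 0.96 [285. 262.] 1920 [[ 0.284 -0.235  0.126]]
side hatch 0.93 [211. 338.] 761 [[ 0.563 -0.075  0.126]]
side hatch 0.75 [171. 378.] 700 [[0.743 0.032 0.126]]
side hatch_rib 0.93 [214. 336.] 649 [[ 0.551 -0.084  0.126]]
((338.6980895996094, 212.3203125), (22.498302459716797, 31.1514949798584), 81.46923065185547)
side hatch_rib 0.86 [184. 209.] 1156 [[0.249 0.168 0.126]]
((209.63076782226562, 183.85385131835938), (28.403953552246094, 47.629329681396484), 60.2551155090332)
side hatch_rib 0.68 [284. 264.] 1898 [[ 0.29  -0.232  0.126]]
((265.22979736328125, 284.7394104003906), (38.954917907714844, 53.78663635253906), 46.16913986206055)
side hatch_rib 0.3 [160. 247.] 317 [[0.384 0.231 0.126]]
((248.00003051757812, 158.5), (33.09380340576172, 10.28591251373291), 63.43495178222656)
```

View pics/sidez.png

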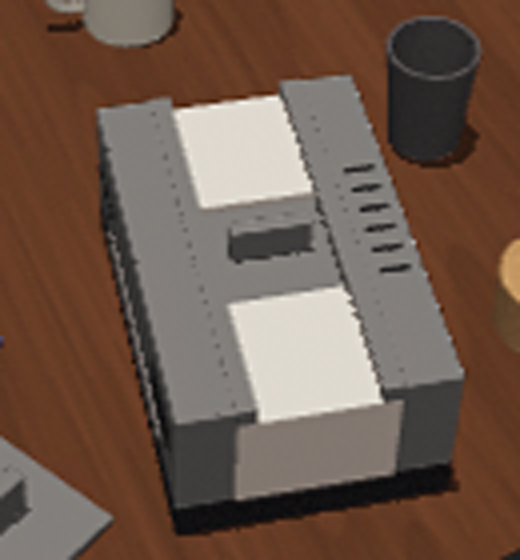

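View pics/topz.png

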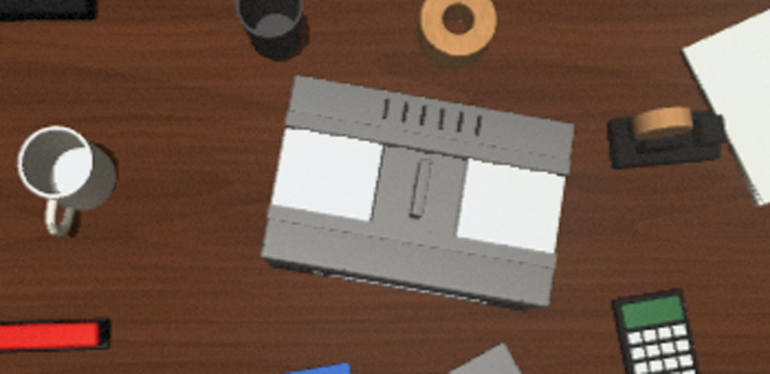

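```bash
cat >> h.py <<'E'
def cur():
    s=r.sense(); return np.array(s["tcp_pos"]), R.from_euler("xyz",s["tcp_rot"]).as_matrix()
def target_R(yaw_y):  # tool x down, tool y along heading yaw_y
    x=np.array([0,0,-1.]); y=np.array([np.cos(yaw_y),np.sin(yaw_y),0]); return np.c_[x,y,np.cross(x,y)]
def rel(p,Rt):
    p0,R0=cur(); return np.r_[np.degrees(R.from_matrix(R0.T@Rt).as_rotvec()), R0.T@(np.array(p)-p0)].round(4)
E
python3 - <<'E'
from h import *
p=camera_params("top")
def z2(u,v): return [150+u/2.2,90+v/2.2]
print(unproj(p,[z2(421,188),z2(426,160),z2(415,217)],.141))
print(unproj(p,[z2(300,75),z2(573,124),z2(263,257),z2(548,305)],.129))
p0,R0=cur(); print(R0.round(3))
for h in [80,-100]:
    print(h,rel([.557,-.07,.34],target_R(np.radians(h))))
T=camera_params("wrist")["pose"]; print("cam in tool",R0.T@(T[:3,3]-p0), (R0.T@T[:3,:3]).round(3))
E
```

```text
[[ 0.55726612 -0.06713487  0.141     ]
 [ 0.58689013 -0.0730322   0.141     ]
 [ 0.52685723 -0.06022618  0.141     ]]
[[ 0.68289936  0.05857628  0.129     ]
 [ 0.62735736 -0.23314992  0.129     ]
 [ 0.48821991  0.09788461  0.129     ]
 [ 0.43441927 -0.19834623  0.129     ]]
[[ 0.     0.401  0.916]
 [ 0.     0.916 -0.401]
 [-1.     0.    -0.   ]]
80 [-1.36543e+01 -2.00000e-04 -1.00000e-03 -1.12500e-01 -4.90700e-01
  5.38300e-01]
-100 [ 1.663457e+02 -1.400000e-03  3.000000e-04 -1.125000e-01 -4.907000e-01
  5.383000e-01]
cam in tool [-1.57217864e-01 -4.99323393e-05 -7.59992563e-02] [[ 0.001  0.263 -0.965]
 [ 1.    -0.     0.001]
 [-0.    -0.965 -0.263]]
```

Emit:
arm_command --pt "0 0 0 -0.04 0 0 0.094" --pt "-2 0 0 -0.08 -0.03 0.03 0.094" --pt "-14.2 0 0 -0.103 -0.485 0.525 0.094" --pt "-14.2 0 0 -0.103 -0.485 0.525 0.094" --pt "-14.2 0 0 -0.103 -0.485 0.525 0.094" --pt "-14.2 0 0 -0.103 -0.485 0.525 0.094" --pt "-14.2 0 0 -0.103 -0.485 0.525 0.094" --pt "-14.2 0 0 -0.103 -0.485 0.525 0.094" --pt "-14.2 0 0 -0.103 -0.485 0.525 0.094" --pt "-14.2 0 0 -0.103 -0.485 0.525 0.094" --pt "-14.2 0 0 -0.103 -0.485 0.525 0.094" --pt "-14.2 0 0 -0.103 -0.485 0.525 0.094"

```text
time_s: 1.85
tcp_pos: [0.4756, 0.1024, 0.3234]
tcp_rot: [0.638, 1.57, 0.473]
force: [1.1, 0.5, -0.1]
width: 1.001
```

Run:
```python
from h import *
print(rel([.545,-.067,.31],target_R(np.radians(79))), r.sense()["joint_positions"].round(2))
```

```text
[ 1.5563  0.0499 -0.038   0.0134 -0.1557  0.0962] [-0.37  0.29  0.13  1.83 -0.04  1.03  1.18]
```

Emit:
arm_command --pt "1.5 0 0 0.013 -0.156 0.096 0.094" --pt "1.5 0 0 0.013 -0.156 0.096 0.094" --pt "1.5 0 0 0.013 -0.156 0.096 0.094" --pt "1.5 0 0 0.013 -0.156 0.096 0.094" --pt "1.5 0 0 0.013 -0.156 0.096 0.094" --pt "1.5 0 0 0.013 -0.156 0.096 0.094" --pt "1.5 0 0 0.013 -0.156 0.096 0.094"

```text
time_s: 2.55
tcp_pos: [0.5439, -0.0636, 0.3099]
tcp_rot: [1.977, 1.57, 1.788]
force: [0.1, -0.2, -1.1]
width: 1.003
```

Run:
```python
from h import *
p=camera_params("wrist"); im=read_camera("wrist"); cv2.imwrite("pics/w1.png",im); np.save("w1.npy",p["pose"])
print(cur(),r.sense()["joint_positions"].round(2))
for n in ["hatch_rib"]:
    for o in finder.regions_of("wrist",n)[:3]:
        cn=max(cv2.findContours(o["region"].astype(np.uint8),0,1)[0],key=len)
        print(n,o["p"],o["centre"],cv2.minAreaRect(cn))
```

```text
(array([ 0.54391156, -0.06348138,  0.31004419]), array([[-1.61387245e-05,  1.87352411e-01,  9.82292764e-01],
       [ 1.05930132e-03,  9.82292216e-01, -1.87352289e-01],
       [-9.99999439e-01,  1.03752040e-03, -2.14315600e-04]])) [-0.07  0.4   0.19  1.7  -0.09  1.05  1.53]
hatch_rib 0.77 [197.2, 317.9] ((316.0, 199.5), (71.0, 74.0), 90.0)
hatch_rib 0.6 [24.8, 224.0] ((219.54116821289062, 15.736534118652344), (111.49108123779297, 86.42948913574219), 48.69139099121094)
hatch_rib 0.35 [159.7, 599.9] ((591.0, 151.5), (91.0, 96.0), 90.0)
```

View pics/w1.png

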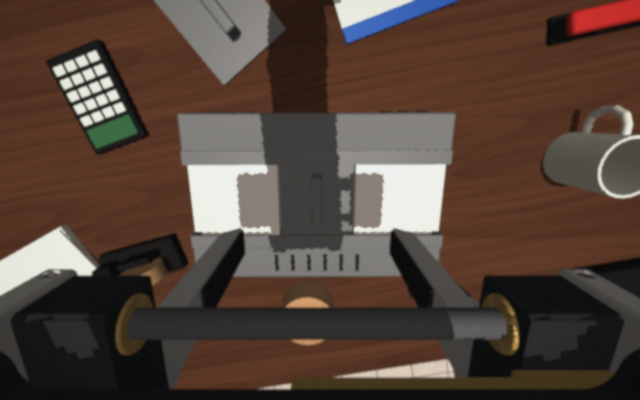

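Run:
```python
from h import *
p=camera_params("wrist"); im=cv2.imread("pics/w1.png")
cv2.imwrite("pics/w1z.png",cv2.resize(im[100:280,170:470],None,fx=2.6,fy=2.6,interpolation=2))
for uv in [(317,175),(317,203),(317,232)]: print(unproj(p,[uv],.141))
a,b=unproj(p,[(179,114),(455,113)],.129); d=b-a; print(a,b,np.linalg.norm(d),np.degrees(np.arctan2(d[1],d[0])))
a,b=unproj(p,[(192,235),(441,235)],.129); d=b-a; print(a,b,np.linalg.norm(d),np.degrees(np.arctan2(d[1],d[0])))
```

```text
[[ 0.52816019 -0.06061719  0.141     ]]
[[ 0.55984018 -0.06664387  0.141     ]]
[[ 0.59440802 -0.07321992  0.141     ]]
[ 0.43603459 -0.19616929  0.129     ] [0.49123142 0.09940578 0.129     ] 0.30068473702115595 79.42220296544514
[ 0.57444008 -0.22387951  0.129     ] [0.63099936 0.0730912  0.129     ] 0.302308706718377 79.21692486544225
```

View pics/w1z.png

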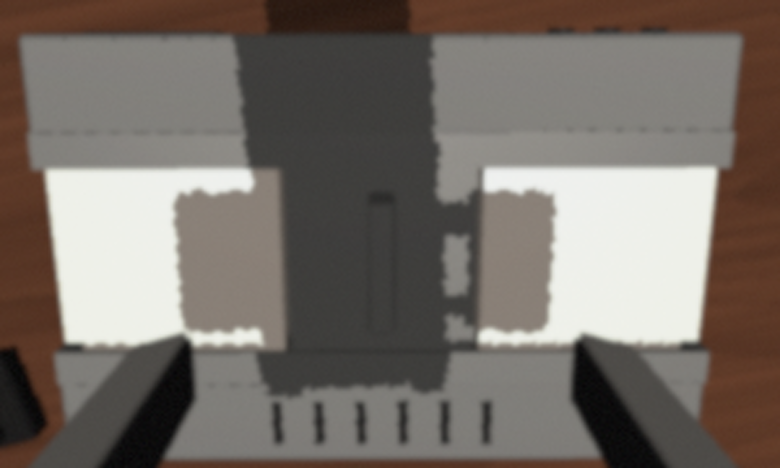

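Run:
```python
from h import *
print(rel([.5585,-.067,.165],target_R(np.radians(79.3))))
```

```text
[-0.0915 -0.0035 -0.0506  0.1451 -0.0008  0.0149]
```

Emit:
arm_command --pt "0 0 0 0.03 -0.001 0.015 0.07" --pt "0 0 0 0.07 -0.001 0.015 0.07" --pt "0 0 0 0.11 -0.001 0.015 0.07" --pt "0 0 0 0.14 -0.001 0.015 0.07" --pt "0 0 0 0.155 -0.001 0.015 0.07" --pt "0 0 0 0.165 -0.001 0.015 0.07" --pt "0 0 0 0.17 -0.001 0.015 0.07" --pt "0 0 0 0.17 -0.001 0.015 0.07" --pt "0 0 0 0.17 -0.001 0.015 0.07"

```text
time_s: 3.55
tcp_pos: [0.5594, -0.0691, 0.1408]
tcp_rot: [0.158, 1.569, -0.033]
force: [0.8, -0.8, 0.1]
width: 0.741
```

Run:
```python
from h import *
p=camera_params("wrist"); im=read_camera("wrist"); cv2.imwrite("pics/w2.png",im)
s=r.sense(); print(s["tcp_pos"],s["force"],s["width"])
print(rel([.5585,-.067,.140],target_R(np.radians(79.3))))
```

```text
[ 0.55941553 -0.06916179  0.14089254] [-0.03643326  0.07753972 -0.10938788] 0.7448948256814912
[-0.2377  0.1077 -0.0161  0.0009  0.0019 -0.0013]
```

View pics/w2.png

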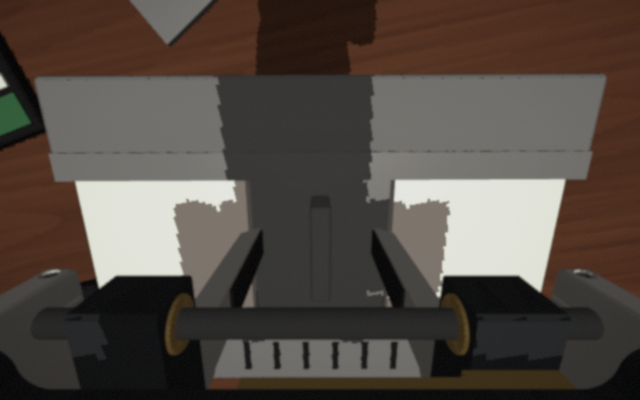

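Emit:
arm_command --pt "0 0 0 0.001 0.002 -0.001 0.05" --pt "0 0 0 0.001 0.002 -0.001 0.02" --pt "0 0 0 0.001 0.002 -0.001 0.008" --pt "0 0 0 0.001 0.002 -0.001 0.004" --pt "0 0 0 0.001 0.002 -0.001 0.004" --pt "0 0 0 0.001 0.002 -0.001 0.004" --pt "0 0 0 0.001 0.002 -0.001 0.004" --pt "0 0 0 0.001 0.002 -0.001 0.004" --newtons 20

```text
time_s: 4.4
tcp_pos: [0.5581, -0.0671, 0.1388]
tcp_rot: [2.978, 1.571, 2.787]
force: [-0.1, -0.5, 0.1]
width: 0.124
```

Emit:
arm_command --pt "0 0 0 -0.002 0 0 0.004" --pt "0 0 0 -0.004 0 0 0.004" --pt "0 0 0 -0.006 0 0 0.004" --pt "0 0 0 -0.008 0 0 0.004" --pt "0 0 0 -0.01 0 0 0.004" --pt "0 0 0 -0.0115 0 0 0.004" --pt "0 0 0 -0.0115 0 0 0.004" --pt "0 0 0 -0.0115 0 0 0.004"

```text
time_s: 5.2
tcp_pos: [0.5581, -0.067, 0.1504]
tcp_rot: [1.957, 1.571, 1.766]
force: [-0.1, 0.1, -2.2]
width: 0.126
```

Run:
```python
from h import *
im=read_camera("wrist"); cv2.imwrite("pics/w3.png",im)
s=r.sense(); print(s["tcp_pos"],s["force"],s["width"]); print(cur()[1].round(4), rel(cur()[0],target_R(np.radians(79.3))))
```

```text
[ 0.55803447 -0.06704553  0.15035021] [-0.12997226 -0.14507876 -1.27831491] 0.1223612831980594
[[-1.000e-04  1.900e-01  9.818e-01]
 [ 1.000e-04  9.818e-01 -1.900e-01]
 [-1.000e+00  0.000e+00 -1.000e-04]] [-0.253  -0.0082 -0.0025  0.      0.      0.    ]
```

View pics/w3.png

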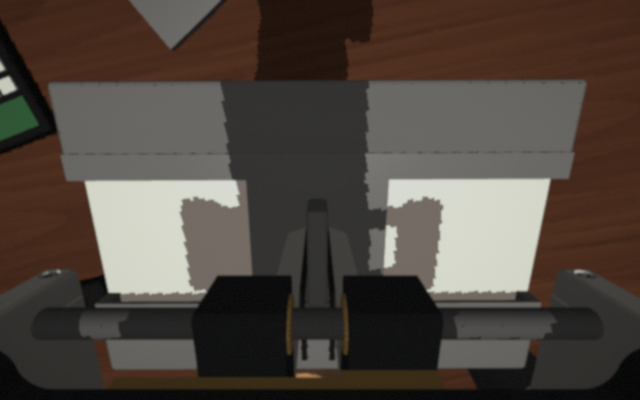

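Emit:
arm_command --pt "0 0 0 -0.001 0 0 0.004" --pt "0 0 0 -0.001 0.003 0 0.004" --pt "0 0 0 -0.001 0.006 0 0.004" --pt "0 0 0 -0.001 0.009 0 0.004" --pt "0 0 0 -0.001 0.012 0 0.004" --pt "0 0 0 -0.001 0.015 0 0.004" --pt "0 0 0 -0.001 0.018 0 0.004" --pt "0 0 0 -0.001 0.02 0 0.004" --pt "0 0 0 -0.001 0.02 0 0.004" --newtons 16

```text
time_s: 6.15
tcp_pos: [0.562, -0.047, 0.1514]
tcp_rot: [1.874, 1.571, 1.684]
force: [-0.5, -0.1, -1.7]
width: 0.126
```

Emit:
arm_command --pt "0 0 0 0 0.001 0 0.004" --pt "0 0 0 0 0.002 0 0.004" --pt "0 0 0 0 0.003 0 0.004" --pt "0 0 0 0 0.004 0 0.004" --pt "0 0 0 0 0.005 0 0.004" --pt "0 0 0 0 0.006 0 0.004" --pt "0 0 0 0 0.006 0 0.004"

```text
time_s: 6.85
tcp_pos: [0.5631, -0.0413, 0.1514]
tcp_rot: [1.629, 1.571, 1.438]
force: [0.7, -0.1, -2.4]
width: 0.123
```

Emit:
arm_command --pt "0 0 0 0 0.001 0 0.004" --pt "0 0 0 0 0.002 0 0.004" --pt "0 0 0 0 0.002 0 0.004"

```text
time_s: 7.15
tcp_pos: [0.5635, -0.0394, 0.1514]
tcp_rot: [1.438, 1.571, 1.247]
force: [-0.7, 0.0, -2.4]
width: 0.126
```

Emit:
arm_command --pt "0 0 0 0 0.001 0 0.004" --pt "0 0 0 0 0.002 0 0.004" --pt "0 0 0 0 0.003 0 0.004" --pt "0 0 0 0 0.003 0 0.004"

```text
time_s: 7.55
tcp_pos: [0.564, -0.0364, 0.1514]
tcp_rot: [1.759, 1.571, 1.568]
force: [0.1, -0.0, -1.7]
width: 0.125
```

Run:
```python
from h import *
im=read_camera("wrist"); cv2.imwrite("pics/w4.png",im)
s=r.sense(); print(s["tcp_pos"],s["force"],s["width"])
```

```text
[ 0.56400281 -0.03650421  0.15139428] [-0.11938102  0.09464368 -1.71560482] 0.12782618583270228
```

View pics/w4.png

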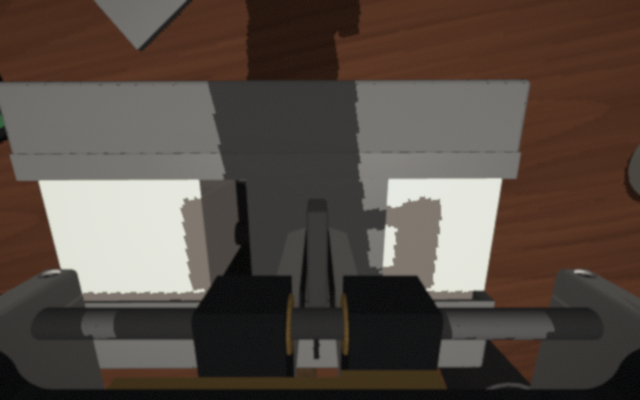

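Emit:
arm_command --pt "0 0 0 0 0.004 0 0.004" --pt "0 0 0 0 0.008 0 0.004" --pt "0 0 0 0 0.013 0 0.004" --pt "0 0 0 0 0.018 0 0.004" --pt "0 0 0 0 0.023 0 0.004" --pt "0 0 0 0 0.028 0 0.004" --pt "0 0 0 0 0.033 0 0.004" --pt "0 0 0 0 0.038 0 0.004" --pt "0 0 0 0 0.043 0 0.004" --pt "0 0 0 0 0.045 0 0.004" --pt "0 0 0 0 0.045 0 0.004"

```text
time_s: 8.7
tcp_pos: [0.5726, 0.008, 0.1514]
tcp_rot: [1.82, 1.571, 1.629]
force: [0.5, 0.5, -1.8]
width: 0.126
```

Emit:
arm_command --pt "0 0 0 0 0.002 0 0.004" --pt "0 0 0 0 0.004 0 0.004" --pt "0 0 0 0 0.006 0 0.004" --pt "0 0 0 0 0.008 0 0.004" --pt "0 0 0 0 0.01 0 0.004" --pt "0 0 0 0 0.012 0 0.004" --pt "0 0 0 0 0.014 0 0.004" --pt "0 0 0 0 0.016 0 0.004" --pt "0 0 0 0 0.016 0 0.004"

```text
time_s: 9.6
tcp_pos: [0.5756, 0.0237, 0.1514]
tcp_rot: [1.737, 1.571, 1.546]
force: [-0.5, -0.3, -1.7]
width: 0.127
```

Emit:
arm_command --pt "0 0 0 0 0.001 0 0.004" --pt "0 0 0 0 0.002 0 0.004" --pt "0 0 0 0 0.003 0 0.004" --pt "0 0 0 0.001 0.003 0 0.004" --pt "0 0 0 0.002 0.003 0 0.004" --pt "0 0 0 0.0025 0.003 0 0.004" --pt "0 0 0 0.0025 0.003 0 0.004"

```text
time_s: 10.3
tcp_pos: [0.5761, 0.0261, 0.1489]
tcp_rot: [-2.959, 1.571, 3.133]
force: [-0.1, -0.8, -1.2]
width: 0.127
```

Emit:
arm_command --pt "0 0 0 0 0 0 0.02" --pt "0 0 0 0 0 0 0.035" --pt "0 0 0 0 0 0 0.035" --pt "0 0 0 0 0 0 0.035" --pt "0 0 0 -0.03 0 0 0.035" --pt "0 0 0 -0.08 0 0 0.035" --pt "0 0 0 -0.12 0 0 0.035" --pt "0 0 0 -0.16 -0.05 0 0.035" --pt "0 0 0 -0.16 -0.095 -0.02 0.035" --pt "0 0 0 -0.16 -0.095 -0.02 0.035" --pt "0 0 0 -0.16 -0.095 -0.02 0.035"

```text
time_s: 11.4
tcp_pos: [0.5376, -0.0654, 0.3096]
tcp_rot: [-0.226, 1.57, -0.422]
force: [1.0, 0.8, -0.4]
width: 0.372
```

Run:
```python
from h import *
s=r.sense(); print(s["tcp_pos"],s["force"],s["width"])
p=camera_params("wrist"); im=read_camera("wrist")
cv2.imwrite("pics/w5.png",cv2.resize(im[60:300,120:500],None,fx=2,fy=2,interpolation=2))
for n in ["lever_grip","head_lever"]:
  for o in finder.regions_of("wrist",n)[:3]: print(n,o["p"],o["centre"],o["region"].sum(),unproj(p,[o["centre"][::-1]],.095))
o=np.array([.5585,-.067]); a=np.radians(-10.8); M=np.array([[np.cos(a),-np.sin(a)],[np.sin(a),np.cos(a)]])
for t in [0,.1]: print(proj(p,[np.r_[o+M@[-.032+.055*np.cos(.2+t),0],.078+.055*np.sin(.2+t)]]))
```

```text
[ 0.53763597 -0.06541087  0.30961332] [ 1.03804701  0.83057498 -0.41277526] 0.37184336504436416
lever_grip 0.81 [196.8, 319.3] 395 [[ 0.55873837 -0.06686547  0.095     ]]
head_lever 0.68 [195.8, 319.8] 349 [[ 0.55755781 -0.06597896  0.095     ]]
[[319.21051724 211.46394844]]
[[319.23294362 211.69371928]]
```

View pics/w5.png

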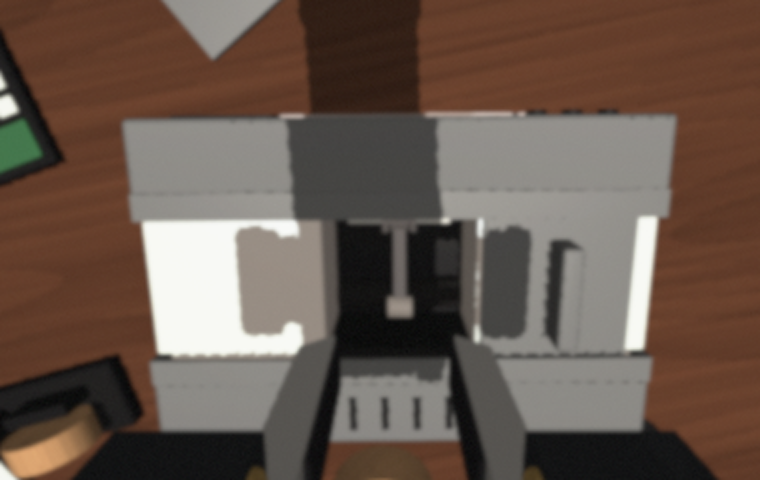

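```bash
cat >> h.py <<'E'
PO=np.array([.5585,-.0668]); A=np.radians(-10.7); M=np.array([[np.cos(A),-np.sin(A)],[np.sin(A),np.cos(A)]])
def W(x,y,z): return np.r_[PO+M@[x,y],z]
E
python3 - <<'E'
from h import *
print(rel(W(.0215,0,.0935),target_R(np.radians(79.3))))
g=lambda t:np.array([-.032+.055*np.cos(.2+t),.078+.055*np.sin(.2+t)])
for t in np.linspace(.05,1.1,12): print((g(t)-g(.05)).round(4))
E
```

```text
[-0.1237 -0.047  -0.062   0.2148 -0.0018  0.042 ]
[0. 0.]
[-0.0015  0.005 ]
[-0.0036  0.0099]
[-0.006   0.0145]
[-0.0089  0.0189]
[-0.0122  0.023 ]
[-0.0159  0.0267]
[-0.0199  0.0301]
[-0.0242  0.0331]
[-0.0288  0.0356]
[-0.0336  0.0377]
[-0.0386  0.0394]
```

Emit:
arm_command --pt "0 0 0 0.03 -0.002 0.03 0.05" --pt "0 0 0 0.07 -0.002 0.042 0.05" --pt "0 0 0 0.11 -0.002 0.042 0.05" --pt "0 0 0 0.145 -0.002 0.042 0.05" --pt "0 0 0 0.145 -0.002 0.042 0.05" --pt "0 0 0 0.145 -0.002 0.042 0.05" --pt "0 0 0 0.145 -0.002 0.042 0.05"

```text
time_s: 12.25
tcp_pos: [0.5809, -0.0727, 0.1656]
tcp_rot: [0.171, 1.568, -0.019]
force: [-0.5, 0.8, 0.0]
width: 0.531
```

Run:
```python
from h import *
s=r.sense(); print(s["tcp_pos"],s["force"],s["width"])
print(rel(W(.0215,0,.0935),target_R(np.radians(79.3))))
im=read_camera("wrist")
cv2.imwrite("pics/w6.png",cv2.resize(im[60:300,120:500],None,fx=2,fy=2,interpolation=2))
```

```text
[ 0.58091453 -0.07272604  0.16556958] [-0.49463502  0.77250214  0.02707613] 0.5308451652533324
[-0.1972  0.1756 -0.03    0.0721  0.0016 -0.0019]
```

View pics/w6.png

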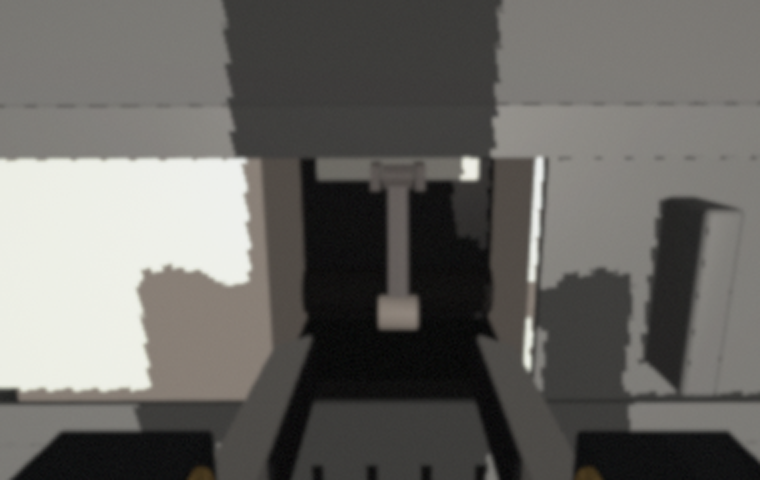

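Emit:
arm_command --pt "0 0 0 0.025 0.0016 -0.002 0.045" --pt "0 0 0 0.045 0.0016 -0.002 0.045" --pt "0 0 0 0.06 0.0016 -0.002 0.045" --pt "0 0 0 0.068 0.0016 -0.002 0.045" --pt "0 0 0 0.071 0.0016 -0.002 0.045" --pt "0 0 0 0.071 0.0016 -0.002 0.03" --pt "0 0 0 0.071 0.0016 -0.002 0.02" --pt "0 0 0 0.071 0.0016 -0.002 0.012" --pt "0 0 0 0.071 0.0016 -0.002 0.008" --pt "0 0 0 0.071 0.0016 -0.002 0.008" --pt "0 0 0 0.071 0.0016 -0.002 0.008" --newtons 12

```text
time_s: 13.4
tcp_pos: [0.5782, -0.0708, 0.0932]
tcp_rot: [0.58, 1.57, 0.389]
force: [0.5, 1.0, 2.9]
width: 0.165
```

Run:
```python
from h import *
s=r.sense(); print(s["tcp_pos"],s["force"],s["width"]*94)
print(rel(W(.0215,0,.0935),target_R(np.radians(79.3))))
im=read_camera("wrist")
cv2.imwrite("pics/w7.png",cv2.resize(im[60:300,120:500],None,fx=2,fy=2,interpolation=2))
```

```text
[ 0.5782231  -0.07080202  0.0932432 ] [0.54206543 0.99284149 2.88419575] 15.485650611696727
[-0.227   0.0594 -0.0387 -0.0003  0.0003  0.0014]
```

View pics/w7.png

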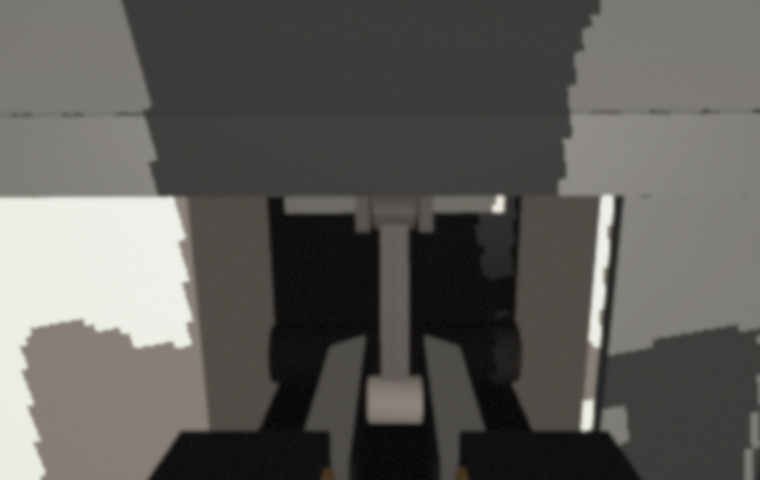

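Emit:
arm_command --pt "0 0 0 -0.005 0 -0.0015 0.008" --pt "0 0 0 -0.0099 0 -0.0036 0.008" --pt "0 0 0 -0.0145 0 -0.006 0.008" --pt "0 0 0 -0.0189 0 -0.0089 0.008" --pt "0 0 0 -0.023 0 -0.0122 0.008" --pt "0 0 0 -0.0267 0 -0.0159 0.008" --pt "0 0 0 -0.0301 0 -0.02 0.008" --pt "0 0 0 -0.0331 0 -0.0242 0.008" --pt "0 0 0 -0.0356 0 -0.0288 0.008" --pt "0 0 0 -0.0377 0 -0.0336 0.008" --pt "0 0 0 -0.0392 0 -0.038 0.008" --pt "0 0 0 -0.0392 0 -0.038 0.008" --newtons 15

```text
time_s: 14.65
tcp_pos: [0.5403, -0.0638, 0.1329]
tcp_rot: [0.568, 1.57, 0.377]
force: [1.7, 4.4, 3.3]
width: 0.166
```

Run:
```python
from h import *
s=r.sense(); print(s["tcp_pos"],s["force"],s["width"]*94)
p=s["tcp_pos"]; print(M.T@(p[:2]-PO), p[2]-.003)
q=np.r_[M.T@(p[:2]-PO)][0]+.032; print("angle",np.arctan2(p[2]-.003-.078,q)-.2, np.hypot(p[2]-.003-.078,q))
for c in ["wrist","side"]:
    im=read_camera(c); s=(120,60,500,300) if c=="wrist" else (270,140,400,290); k=2 if c=="wrist" else 4
    cv2.imwrite(f"pics/{c}8.png",cv2.resize(im[s[1]:s[3],s[0]:s[2]],None,fx=k,fy=k,interpolation=2))
```

```text
[ 0.54028965 -0.06375336  0.13294547] [1.70008427 4.38665533 3.29177278] 15.63639542110872
[-0.01845939 -0.00038739] 0.12994546605969715
angle 1.1158009731996694 0.05368127878302528
```

View pics/wrist8.png

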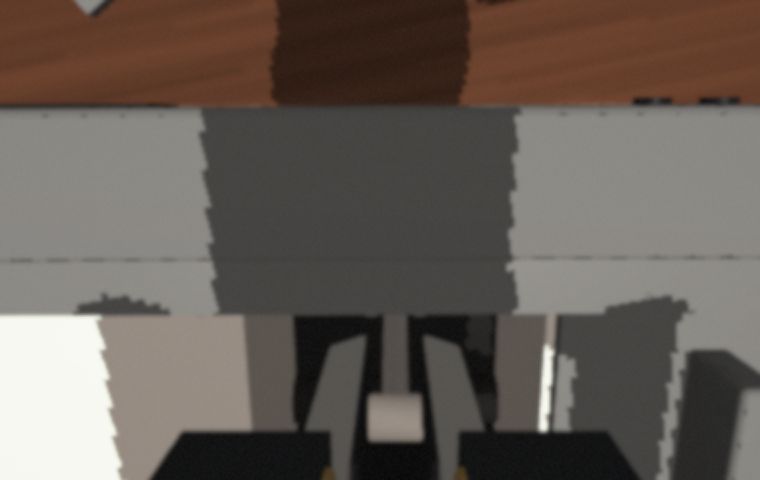

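View pics/side8.png

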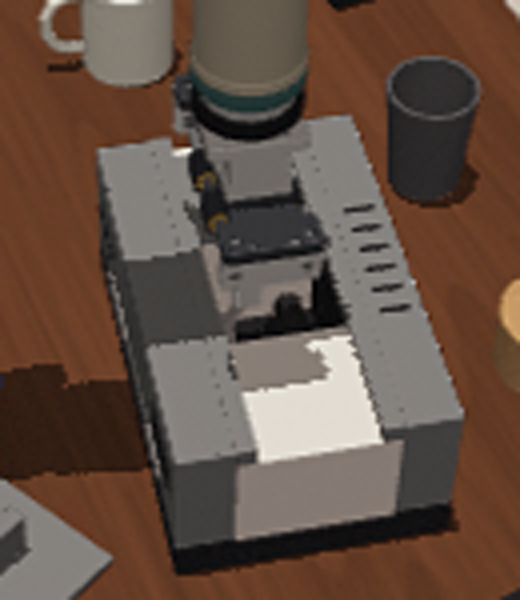

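Emit:
arm_command --pt "0 0 0 0 0 -0.002 0.008" --pt "0 0 0 0 0 -0.004 0.008" --pt "0 0 0 0 0 -0.006 0.008" --pt "0 0 0 0 0 -0.006 0.008" --newtons 20

```text
time_s: 15.15
tcp_pos: [0.5376, -0.0632, 0.1336]
tcp_rot: [0.094, 1.564, -0.097]
force: [5.4, 3.5, 7.3]
width: 0.162
```

Run:
```python
from h import *
s=r.sense(); print(s["tcp_pos"],s["force"],s["width"]*94)
im=read_camera("wrist");cv2.imwrite("pics/w9.png",cv2.resize(im[60:300,120:500],None,fx=2,fy=2,interpolation=2))
```

```text
[ 0.53757004 -0.06322228  0.13355695] [5.41611409 3.47700357 7.32179249] 15.27250655895298
```

View pics/w9.png

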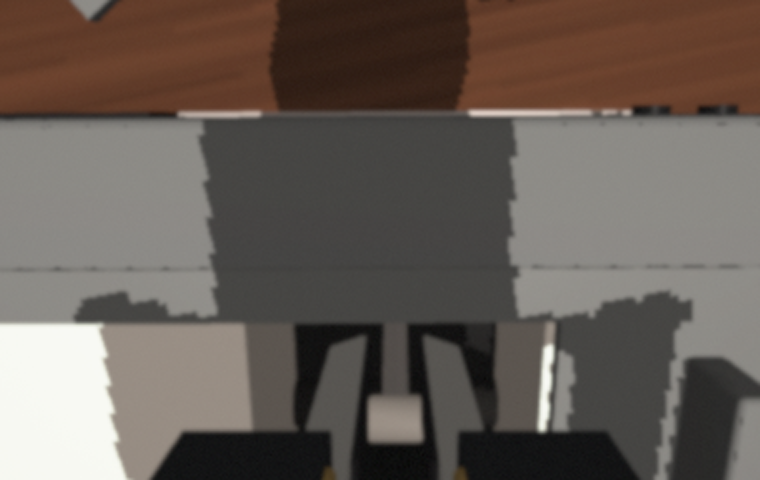

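Emit:
arm_command --pt "0 0 0 0 0 0.003 0.008" --pt "0 0 0 0 0 0.003 0.03" --pt "0 0 0 0 0 0.003 0.045" --pt "0 0 0 0 0 0.003 0.045" --pt "0 0 0 0 0 0.003 0.045" --pt "0 0 0 -0.03 0 0.003 0.045" --pt "0 0 0 -0.07 0 0.003 0.045" --pt "0 0 0 -0.12 0 0 0.045" --pt "0 0 0 -0.17 0 0 0.045" --pt "0 0 0 -0.18 0 0 0.045" --pt "0 0 0 -0.18 0 0 0.045"

```text
time_s: 16.3
tcp_pos: [0.5351, -0.0633, 0.3137]
tcp_rot: [0.115, 1.567, -0.076]
force: [0.1, 1.5, -0.4]
width: 0.478
```

Run:
```python
from h import *
s=r.sense(); print(s["tcp_pos"],s["force"],s["width"]*94)
p=camera_params("wrist"); im=read_camera("wrist");cv2.imwrite("pics/w10.png",cv2.resize(im[60:300,120:500],None,fx=2,fy=2,interpolation=2))
for o in finder.regions_of("wrist","lever_grip")[:2]: print(o["p"],o["centre"],o["region"].sum())
for t in [.8,.9,1,1.1]: print(t,proj(p,[W(-.032+.055*np.cos(.2+t),0,.078+.055*np.sin(.2+t))]))
print("rib top hatch", proj(p,[W(-.03,.095,.151),W(.03,.095,.151)]))
im=read_camera("side");cv2.imwrite("pics/s10.png",cv2.resize(im[140:290,270:400],None,fx=4,fy=4,interpolation=2))
```

```text
[ 0.53512436 -0.0633116   0.3137277 ] [ 0.06104115  1.4707459  -0.40442005] 44.908310020271614
0.57 [189.8, 319.6] 376
0.8 [[317.99033435 201.92679772]]
0.9 [[317.98408186 198.70547616]]
1 [[317.97557166 195.10455247]]
1.1 [[317.96485328 191.1622193 ]]
rib top hatch [[404.72292822 183.83920121]
 [400.86562365 234.94452233]]
```

View pics/w10.png

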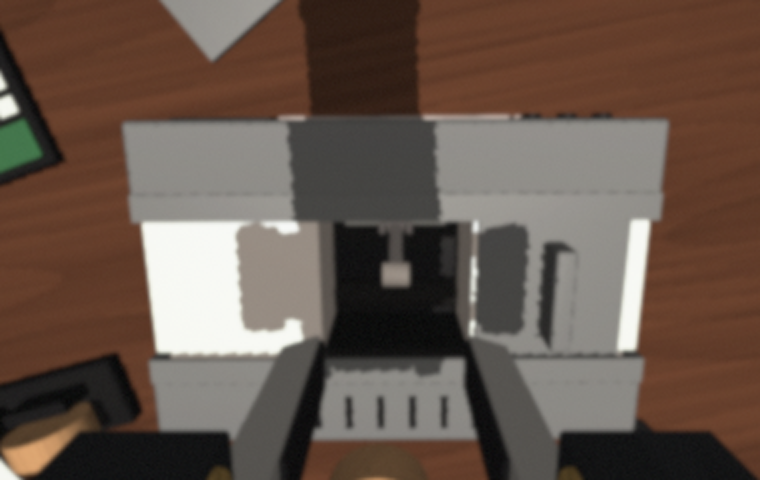

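View pics/s10.png

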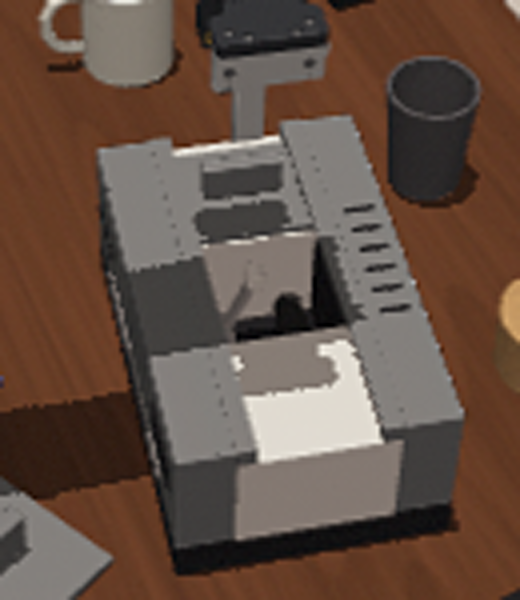

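Run:
```python
from h import *
im=read_camera("side"); p=camera_params("side")
for t in [.8,.9,1,1.1]:
    print(t,(proj(p,[W(-.032+.055*np.cos(.2+t),0,.078+.055*np.sin(.2+t)),W(-.032,0,.078)])-[295,180])*10)
cv2.imwrite("pics/s11.png",cv2.resize(im[180:230,295:365],None,fx=10,fy=10,interpolation=2))
print(rel(W(0.012,0,.16),target_R(np.radians(79.3))))
```

```text
0.8 [[399.72276083 297.89747485]
 [296.06321883 419.629073  ]]
0.9 [[383.72789093 293.8694116 ]
 [296.06321883 419.629073  ]]
1 [[366.78107721 291.11367919]
 [296.06321883 419.629073  ]]
1.1 [[349.05901996 289.66592954]
 [296.06321883 419.629073  ]]
[-0.257  -0.2469  0.036   0.1498  0.001   0.0383]
```

View pics/s11.png

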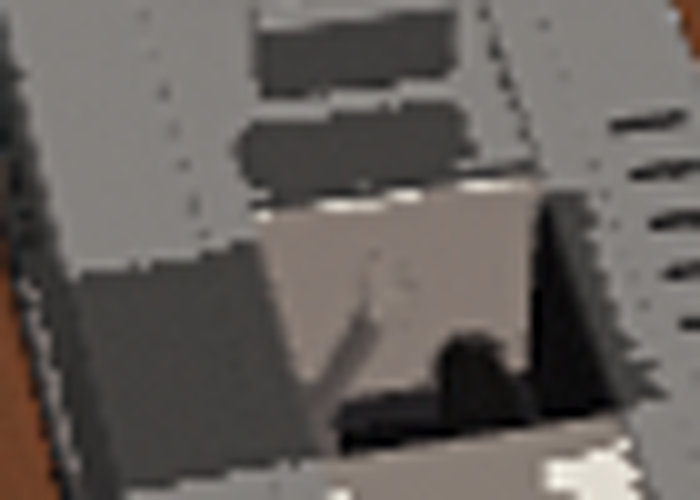

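Emit:
arm_command --pt "0 0 0 0.03 0.001 0.03 0.0" --pt "0 0 0 0.07 0.001 0.044 0.0" --pt "0 0 0 0.11 0.001 0.044 0.0" --pt "0 0 0 0.14 0.001 0.044 0.0" --pt "0 0 0 0.165 0.001 0.044 0.0" --pt "0 0 0 0.18 0.001 0.044 0.0" --pt "0 0 0 0.18 0.001 0.044 0.0" --pt "0 0 0 0.18 0.001 0.044 0.0"

```text
time_s: 17.3
tcp_pos: [0.5771, -0.0704, 0.1311]
tcp_rot: [-2.959, 1.568, 3.133]
force: [-0.2, 0.5, 0.7]
width: 0.003
```

Run:
```python
from h import *
s=r.sense(); print(s["tcp_pos"],s["force"],s["width"]*94, M.T@(s["tcp_pos"][:2]-PO))
im=read_camera("wrist");cv2.imwrite("pics/w12.png",cv2.resize(im[60:300,120:500],None,fx=2,fy=2,interpolation=2))
```

```text
[ 0.5770871  -0.0703641   0.13111099] [-0.15397306  0.53718481  0.72930107] 0.26729596194096095 [ 1.89256596e-02 -5.11238695e-05]
```

View pics/w12.png

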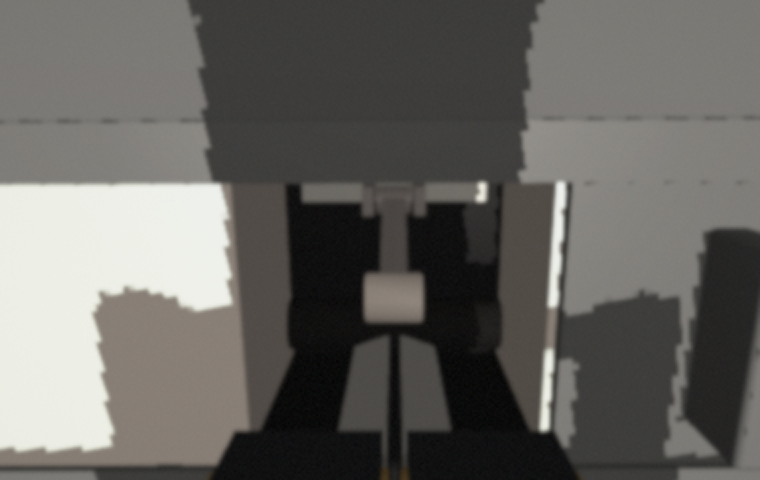

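Emit:
arm_command --pt "0 0 0 0 0 -0.004 0.0" --pt "0 0 0 0 0 -0.008 0.0" --pt "0 0 0 0 0 -0.011 0.0" --pt "0 0 0 0 0 -0.014 0.0" --pt "0 0 0 0 0 -0.016 0.0" --pt "0 0 0 0 0 -0.018 0.0" --pt "0 0 0 0 0 -0.019 0.0" --pt "0 0 0 0 0 -0.019 0.0"

```text
time_s: 18.15
tcp_pos: [0.5595, -0.0667, 0.1323]
tcp_rot: [0.095, 1.57, -0.096]
force: [2.2, 0.3, 1.7]
width: 0.006
```

Emit:
arm_command --pt "0 0 0 0 0 -0.001 0.0" --pt "0 0 0 0 0 -0.002 0.0" --pt "0 0 0 0 0 -0.002 0.0"

```text
time_s: 18.45
tcp_pos: [0.5591, -0.0666, 0.1324]
tcp_rot: [-0.001, 1.567, -0.192]
force: [5.6, -1.3, -0.5]
width: -0.0
```

Emit:
arm_command --pt "0 0 0 0 0 -0.001 0.0" --pt "0 0 0 0 0 -0.002 0.0" --pt "0 0 0 0 0 -0.003 0.0" --pt "0 0 0 0 0 -0.003 0.0"

```text
time_s: 18.85
tcp_pos: [0.5588, -0.0666, 0.1326]
tcp_rot: [-0.01, 1.561, -0.201]
force: [9.8, -2.6, -4.5]
width: 0.006
```

Run:
```python
from h import *
s=r.sense(); print(s["tcp_pos"],s["force"],s["width"]*94, M.T@(s["tcp_pos"][:2]-PO))
im=read_camera("wrist");cv2.imwrite("pics/w13.png",cv2.resize(im[60:300,120:500],None,fx=2,fy=2,interpolation=2))
```

```text
[ 0.5587873  -0.06658658  0.13263627] [ 9.81951391 -2.62891034 -4.51698246] 0.5259446320115517 [0.00024268 0.00026305]
```

View pics/w13.png

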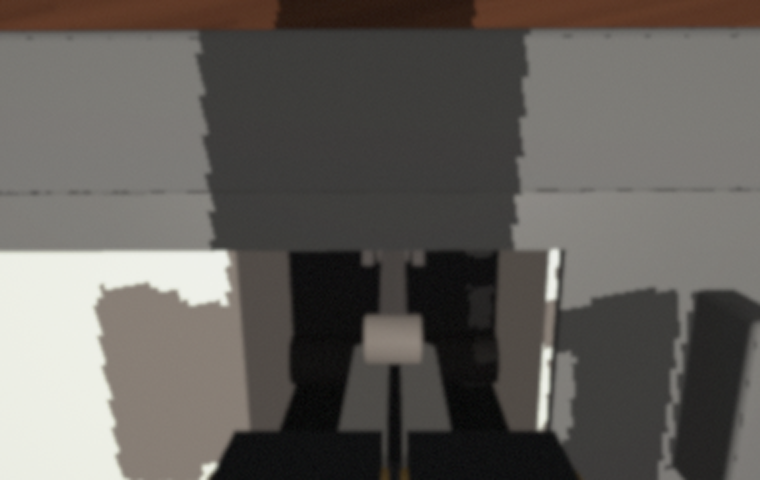

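Emit:
arm_command --pt "0 0 0 0 0 0.006 0.0" --pt "0 0 0 0 0 0.014 0.0" --pt "0 0 0 0 0 0.02 0.0" --pt "0 0 0 -0.03 0 0.02 0.0" --pt "0 0 0 -0.07 0 0.02 0.0" --pt "0 0 0 -0.12 0 0.01 0.0" --pt "0 0 0 -0.17 0 0 0.0" --pt "0 0 0 -0.2 0 -0.02 0.0" --pt "0 0 0 -0.2 0 -0.02 0.0" --pt "0 0 0 -0.2 0 -0.02 0.0"

```text
time_s: 19.9
tcp_pos: [0.5343, -0.0617, 0.3324]
tcp_rot: [1.192, 1.57, 1.001]
force: [-1.1, 0.3, -0.5]
width: 0.006
```

Run:
```python
from h import *
s=r.sense(); print(s["tcp_pos"],s["force"])
im=read_camera("side"); p=camera_params("side")
cv2.imwrite("pics/s14.png",cv2.resize(im[180:230,295:365],None,fx=10,fy=10,interpolation=2))
p=camera_params("wrist");im=read_camera("wrist");cv2.imwrite("pics/w14.png",cv2.resize(im[60:300,120:500],None,fx=2,fy=2,interpolation=2))
for t in [.05,.8,.9,1,1.1]: print(t,(proj(p,[W(-.032+.055*np.cos(.2+t),0,.078+.055*np.sin(.2+t))])-[120,60])*2)
```

```text
[ 0.53430679 -0.061737    0.33236264] [-1.11411688  0.3207048  -0.4964428 ]
0.05 [[394.00422636 300.60252817]]
0.8 [[393.84591171 280.13331071]]
0.9 [[393.81352323 273.9184282 ]]
1 [[393.7793453  266.99292721]]
1.1 [[393.74379196 259.43084986]]
```

View pics/s14.png

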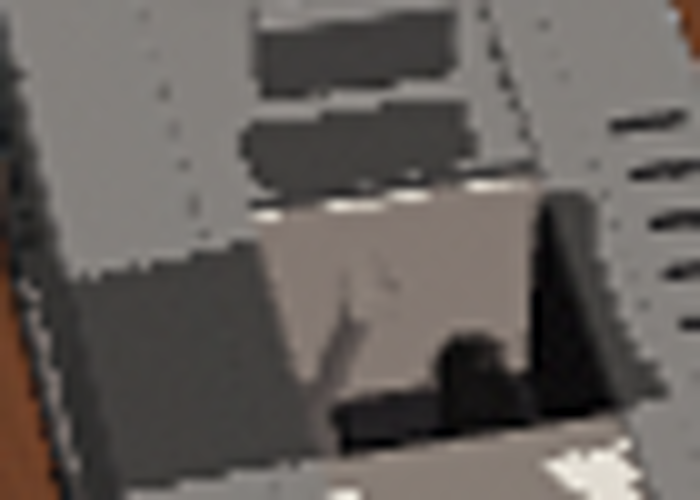

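View pics/w14.png

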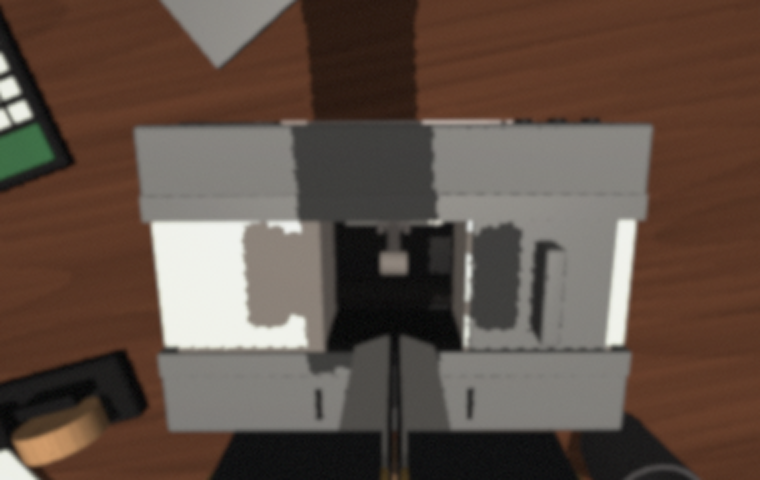

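Run:
```python
from h import *
p=camera_params("wrist")
for y in [.085,.09,.095,.1]: print(y,(proj(p,[W(-.03,y,.151),W(.03,y,.151)])-[120,60])*2)
im=read_camera("top"); cv2.imwrite("pics/t15.png",im)
q=camera_params("top"); c=finder.regions_of("top","hatch_rib")
for o in c[:3]: print(o["p"],o["centre"])
for t in [0.05,.88,1.1]: print(t, proj(q,[W(-.032+.055*np.cos(.2+t),0,.078+.055*np.sin(.2+t))]))
```

```text
0.085 [[541.34804282 245.95933731]
 [535.35216005 343.66484487]]
0.09 [[550.03224387 245.92652773]
 [543.65959929 343.63620089]]
0.095 [[558.7169546  245.89371623]
 [551.96750495 343.6075553 ]]
0.1 [[567.40217506 245.86090281]
 [560.27587708 343.5789081 ]]
0.92 [175.4, 295.7]
0.05 [[340.77725117 169.93818481]]
0.88 [[340.20854683 178.54102799]]
1.1 [[339.58649333 182.93683027]]
```

View pics/t15.png

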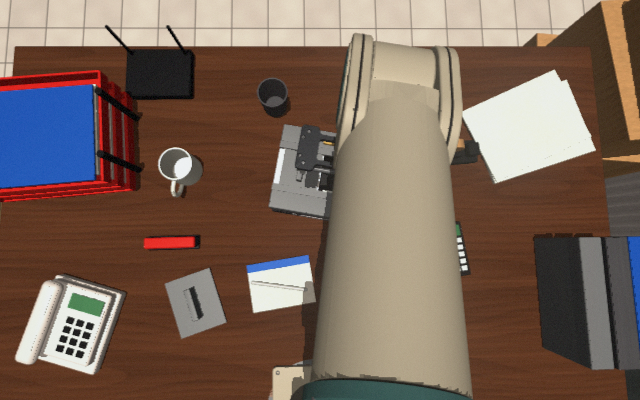

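```bash
python3 -c "
from bench import order
print(order.hand_in())"
```

```text
the job is handed in; nothing more can be done
None
```

I slid the hatch to the free side and left it on that deck, raised the lever to its stop, and handed the job in at about 20 s. No verdict was reported.

- **Hatch:** I pinched the rib, lifted the hatch about 12 mm and slid it slowly towards +y. It passed 25 mm without resistance, so +y is the free side. I set it down about 95 mm from its seat. The wrist picture taken at the end puts it at about 94 mm (at least 85 mm is needed). I saw no tilt, but did not measure it.
- **Lever, first try:** The bar slipped in the grip, and the side view showed the lever at only about 0.88 rad.
- **Lever, second try:** I pushed the bar with the closed fingers until it stopped moving at about 10 N. The wrist view and the finger position then gave about 1.05 rad (at least 0.95 is needed).
- **Disagreement:** The side view read lower after the second try, about 0.98 rad. At roughly 2 mm per pixel it is the coarser measurement, and I relied on the firm stop.
- **Rest of the desk:** The arm was clear of everything at the end, and the last pictures showed no bystander moved. The arm hid part of the calculator, tape dispenser and label core in the last top view.

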